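# Move a wet gilded boss with sprung tongs

### The arm

A 7-joint arm with a two-finger parallel gripper is mounted at the origin on the work surface. World frame = base frame: x ahead of the robot, y to its left, z up, the work surface at z = 0. Lengths are in m, angles in rad, forces in N, time in s.
With the tool pointing down it reaches from about 0.4 to 0.875 m from the base axis. Payload 19.3 kg.
Tool frame: the origin (TCP) lies where the fingers leave the gripper's body, on its centre line; the fingertips stand bot.tip_reach ahead of it and the grasp point (between the pads) lies 54 mm ahead of it (bot.tip_reach is the distance from the TCP to the fingertips, in m); z points along the fingers, y is the line along which they close (so a half turn about z gives the same grasp; the last joint's range is limited). The gripper opens to 85 mm and grips with 20 to 120 N. Pads are 22 mm wide; open, the fingers measure 114 mm over their backs; the gripper's body (76 mm by 85 mm) begins 54 mm behind the grasp point. The pads swing forward as they close: fully open they stand 13 mm farther back than shut.
Start: joints at [1.258, 0.521, -0.036, 1.599, 0.021, 1.021, -0.113], TCP at [0.15, -0.607, 0.304] pointing down, gripper open.
Joint ranges: [-2.91, 2.91], [-0.3, 2.13], [-1.5, 1.42], [0.17, 2.43], [-1.26, 4.41], [0.16, 1.93], [-2.52, 2.52]. Speed limits (rad/s): [1.89, 1.89, 2.39, 2.39, 3.01, 3.01, 3.01].

### API

Orientations are given as [roll, pitch, yaw] about the fixed x, y, z axes, in that order (R = Rz(yaw) Ry(pitch) Rx(roll)).
In Python, from workcell import bot gives the robot as it stands. The module is installed in compiled form; this text tells all that it offers.
- The arm moves only by the shell command python3 -m jog 'ROWS' [FORCE]. ROWS is JSON, a list that holds one entry, the list of rows, each a list of 7 numbers: the shift along the tool's x, y, z in mm, then the turn, a rotation vector about the tool's x, y, z in rad, then the opening, from 0 (shut) to 1 (fully open). In form: [[[tx, ty, tz, wx, wy, wz, fingers], ...]]. A call has 1 to 5 rows; each row shifts and turns the commanded pose from where the row before left it, along the tool's axes as they then stand; what a row does not reach is not made up. A row lasts 1/10 s, in which the tool goes at most 50 mm and 8.59 degrees, less where a joint would pass 70% of its speed; a pose out of reach is approached as far as the arm can. A call is refused whole if a number of a shift passes 50 or a number of a turn 0.15, either way. A call with a gripper value outside its range is refused whole. The fingers move at their own pace and stop on an object; FORCE is the grip in N (left out, the last holds). Time passes only in rows, so rows that do not move let the fingers close. It gives the time, the measured TCP pose, the force, the opening and the grip force at its end, in the units of the state.
- bot.observe(): the state, without advancing time (a new reading comes with each control period).
- bot.grab_frame(name): name is "scene" or "top"; returns a dict with "img" (400x640x3 uint8, red, green, blue), "intrinsics" (3x3 intrinsics, pixels), "R" (3x3) and "t" (3): a world point X has camera coordinates R X + t. Camera axes: x right, y down, z forward; pixel columns grow to the right and rows downward; lengths in m; the calibration is good to about 2 mm. A picture is of the moment at which its call begins. There is no depth.
- bot.job_done(): hands the job in; it is judged then, once.
Trained networks look in a picture, given as the dict that the camera call returned (one of the last four; its "shot" number tells which), for a name from the list of things; names that differ only in an ending like _2 or _b are one class to them, and where a whole thing is asked for, a point or a joint stands for the part that bears it (a point fixed in the world has none). Each returns a list of dicts, best first, with "conf" (0 to 1); they miss things now and then, are a little off and sometimes report something else, mostly with a low value. They report only what shows in the picture. A call takes as long as a camera call. They do not tell look-alikes from the thing itself.
- bot.trace(query, picture): "region" (400x640 bool, what is visible of it).
- bot.spot_point(query, picture): "xyz" ([x, y, z] in m, in world coordinates, good to about 4 mm: a listed point, or the origin of a listed thing).
The state is a dict: "clock": time; "qpos": joint angles; "qd": joint speeds; "joint_efforts": joint torques, N m; "position": TCP position; "tool_rot": TCP orientation; "force": force on the tool from outside, world axes, zero at the start; "moment": the same for the moment, N m; "grip_width": finger opening in m; "finger_force": force on a finger pad.
Only numpy, scipy, OpenCV 4.12 (cv2) and the standard library are available. Lean on these libraries where they do the work, as an engineer would, in place of code of your own. Each camera call takes 0.05 s, during which the arm holds its last target. There are 200 camera calls.

### The job

The gold boss is freshly painted, so no finger may touch it: take the sprung tongs out of their wooden holder, squeeze them shut on the gold boss, lift it off the drying board and set it down gently (not dropped), dome up, wholly inside the red circle on the plaster plinth. Let it go there, then stand the tongs back upright in their holder and let go of them. Leave the white and blue bosses, the jar and the brush where they are.

Things in the scene. Friction and masses are not known exactly. Their poses are not given: they have to be found in the camera images.
- tongs_grip (a point): Point midway between the two red grip pads of the tongs, which stand upright (z up), 105 mm above the tip ends. Grip the pads along point y: outer faces 54 mm apart when open, each 26 mm wide (x), 46 mm tall, from 80 to 126 mm above the tip ends. A black hub and steel bow between the legs reach 38 mm above this point. Mass 80 g, centre of mass about 90 mm above the tip ends.
- tongs_tip (a point): Point midway between the tongs' tips at their lower ends, 105 mm under tongs_grip, same axes. The tongs are two parallel flat steel legs, 14 mm wide (x), 6 mm thick, 125 mm tall, apart along y. Squeezing the pads slides both legs inwards equally, always parallel: the clear gap between the tips is the width over the pads minus 14 mm.
- tongs_jaw (a joint): Inward travel of each tongs leg: 0 open (tip gap 40 mm), 0.014 m fully shut (gap 12 mm, pads 26 mm over); gap = 40 mm minus twice this. The spring pushes back with 2 N per leg when open, 5.5 N when fully shut, and reopens the tongs when let go.
- gold_mid (a point): The gold-yellow boss (a round ornament, wet paint): diameter 22 mm, upright sides up to 14 mm, domed top at 20 mm, 14 to 28 g. Point at its centre, 10 mm above its underside; z points up through the dome. It stands on a dark wooden drying board, fixed, 85 x 175 x 8 mm, in a row of three bosses about 60 mm apart in shuffled order.
- white_mid (a point): The white boss, same shape and size, same board: leave it. Point at its centre, 10 mm above its underside.
- blue_mid (a point): The blue boss, same shape and size, same board: leave it. Point at its centre, 10 mm above its underside.
- plinth_spot (a point): Centre of the red painted circle, 52 mm across, on the flat top of the fixed white plaster plinth (100 x 100 mm foot, 40 mm tall, top 94 x 94 mm). z up.
- holder_in (a point): Centre of the inner floor of the fixed wooden tongs holder, an open-topped box: inside 26 mm (point x) by 68 mm (point y), walls 4 mm, inner floor 5 mm and rim 55 mm above the table. The tongs stand in it with their y along the holder's y.
- jar: Closed white paint jar with red lid, 56 mm across, 70 mm tall, loose; bystander. Origin at the centre of its underside.
- brush: Flat paint brush with wooden handle and grey head, head about 42 mm wide, under 250 mm long, lying flat near the robot, loose; bystander. Origin under its middle.
Things that resemble listed ones, but are neither listed nor needed, are in the scene too. What is shaped like the part that bears holder_in but orange is not meant.

How it is judged:
By the outcome, as a careful person would: the job done as asked, in the order asked, and still so for the second after the job is handed in, with the robot touching nothing.
It also fails if it takes over 69 s, if anything falls off the work surface, if the arm or the gripper's body presses on something with over 40 N, if the wrist force passes 120 N, or if a joint passes its speed limit or range.

## Working session

There is one attempt and no reset: what is moved stays moved. The work goes in short steps, Python scripts to look and compute and a shell command to move; the robot and the scene stay as the last step left them, time stands still between calls to the robot, and variables do not carry over. Pictures are saved under pics/ and viewed, at most 10 in all, crops included, and the job is handed in when it is done.

```bash
mkdir -p pics; python3 - <<'E'
from workcell import bot
import cv2,numpy as np
s=bot.observe();print({k:np.round(v,3).tolist() for k,v in s.items()},bot.tip_reach)
for n in("scene","top"):
    p=bot.grab_frame(n);cv2.imwrite(f"pics/{n}0.png",p["img"][:,:,::-1])
    print(n,p["t"])
    for q in["tongs_grip","tongs_tip","gold_mid","white_mid","blue_mid","plinth_spot","holder_in","jar","brush"]:
        for d in bot.spot_point(q,p)[:3]:
            X=np.array(d["xyz"]);c=p["R"]@X+p["t"];u=p["intrinsics"]@c
            print(q,np.round(X,4),round(d["conf"],2),np.round(u[:2]/u[2]))
E
```

```text
{'clock': 0.0, 'qpos': [1.258, 0.522, -0.036, 1.6, 0.021, 1.021, -0.113], 'qd': [0.0, 0.001, -0.001, -0.0, -0.001, 0.001, 0.0], 'joint_efforts': [0.001, -92.71, 1.98, -36.994, 0.018, 0.008, -0.0], 'position': [0.15, -0.606, 0.303], 'tool_rot': [-3.141, 0.0, 0.243], 'force': [0.075, -0.014, -0.459], 'moment': [0.05, 0.011, 0.014], 'finger_force': 0.0, 'grip_width': 0.086} 0.0726
scene [ 0.17961416 -0.18431635  1.186979  ]
tongs_grip [0.4721 0.2626 0.1127] 0.89 [477. 202.]
tongs_grip [0.5716 0.0087 0.0192] 0.35 [325. 247.]
gold_mid [0.562  0.0684 0.0154] 0.55 [357. 252.]
white_mid [ 0.6076 -0.0441  0.0197] 0.51 [292. 252.]
blue_mid [0.5628 0.0705 0.0183] 0.69 [358. 251.]
blue_mid [0.5738 0.0085 0.0182] 0.48 [325. 248.]
plinth_spot [ 0.4988 -0.263   0.0381] 0.73 [219. 195.]
holder_in [0.4713 0.2655 0.0041] 0.95 [466. 250.]
holder_in [ 0.3601  0.2188 -0.0004] 0.78 [444. 217.]
holder_in [0.4335 0.1312 0.0013] 0.71 [400. 227.]
jar [ 7.376e-01 -2.000e-04  9.000e-04] 0.64 [286. 318.]
brush [ 0.3938 -0.0281 -0.0027] 0.95 [334. 205.]
brush [0.5759 0.007  0.0179] 0.54 [324. 248.]
top [-0.01118084  0.54489101  0.82003942]
tongs_grip [0.4732 0.2601 0.1088] 0.64 [190. 228.]
tongs_grip [ 0.6069 -0.0469  0.0227] 0.27 [341. 170.]
tongs_tip [0.4706 0.255  0.0046] 0.69 [208. 227.]
gold_mid [0.5678 0.0673 0.0163] 0.44 [290. 186.]
white_mid [ 0.6061 -0.0476  0.0197] 0.38 [341. 170.]
blue_mid [0.5736 0.0084 0.0163] 0.6 [316. 184.]
plinth_spot [ 0.4993 -0.2575  0.0389] 0.91 [436. 219.]
holder_in [0.4724 0.2649 0.0108] 0.93 [203. 226.]
holder_in [0.3566 0.2176 0.0027] 0.89 [223. 277.]
holder_in [0.4282 0.1318 0.0045] 0.73 [261. 247.]
jar [0.4715 0.2603 0.1102] 0.7 [189. 229.]
jar [ 0.7377 -0.0028  0.0017] 0.69 [322. 115.]
brush [ 0.3921 -0.0232  0.0028] 0.8 [328. 264.]
```

View pics/scene0.png

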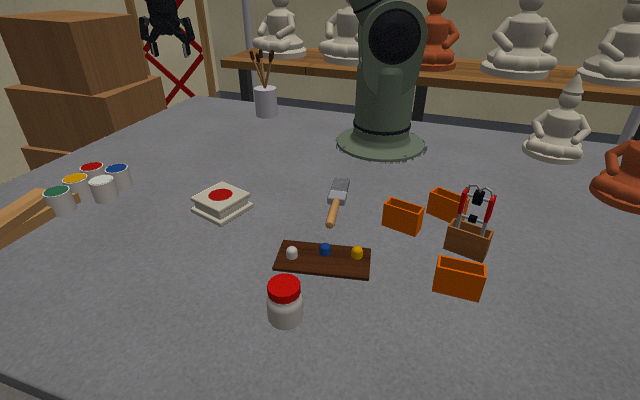

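View pics/top0.png

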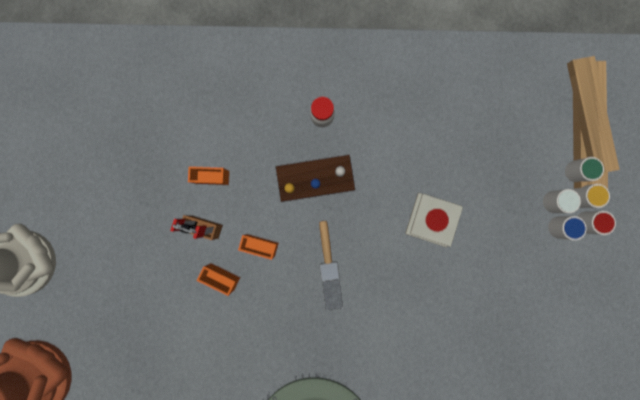

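Gold is the end boss at scene (357,253) / top (290,187), next to blue and then white. The wooden holder with the tongs is at scene (468,238) / top (203,228), and the red circle is at scene (220,195) / top (437,220). Next I'll refine the positions and the holder yaw.

```bash
cat > h.py <<'E'
from workcell import bot
import cv2,numpy as np
from scipy.optimize import minimize
def proj(p,X):
    c=np.asarray(X)@p["R"].T+p["t"];u=c@p["intrinsics"].T
    return u[:,:2]/u[:,2:]
def ray(p,uv,z):
    d=p["R"].T@np.linalg.solve(p["intrinsics"],[uv[0],uv[1],1]);o=-p["R"].T@p["t"]
    return o+d*(z-o[2])/d[2]
def blob(p,lo,hi,near,rad):
    m=cv2.inRange(cv2.cvtColor(p["img"],cv2.COLOR_RGB2HSV),lo,hi)
    c=np.zeros_like(m);cv2.circle(c,tuple(int(round(v)) for v in near),rad,255,-1)
    v,u=np.nonzero(m&c);return np.array([u.mean(),v.mean()]),len(u)
def go(x,y,z,yaw=None):
    s=bot.observe();P=s["position"];r=s["tool_rot"];w=r[2];d=np.array([x,y,z])-P
    c,n=np.cos(w),np.sin(w)
    print("pose",np.round(P,4),np.round(r,3),"tool shift mm",np.round(1000*np.array([c*d[0]+n*d[1],n*d[0]-c*d[1],-d[2]]),1),
      "wz",None if yaw is None else round(w-yaw,3))
def hull(p,X,off=0):
    m=np.zeros((400,640),np.uint8);cv2.fillConvexPoly(m,cv2.convexHull(np.round(proj(p,X)*16).astype(np.int32)),1,shift=4);return m
E
python3 - <<'E'
from h import *
P={n:bot.grab_frame(n) for n in("scene","top")}
for n,p in P.items():
    g=proj(p,[[.565,.068,.018]])[0];b,k=blob(p,(20,120,80),(35,255,255),g,14);print(n,"gold",b,k,ray(p,b,.018))
    g=proj(p,[[.499,-.26,.04]])[0];b,k=blob(p,(170,100,60),(180,255,255),g,25);b2,k2=blob(p,(0,120,60),(8,255,255),g,25) if 1 else 0;bb=(b*k+b2*k2)/(k+k2) if k2 and k else (b if k else b2);print(n,"red",bb,k,k2,ray(p,bb,.04))
    for q in("holder_in","tongs_grip"):
        d=bot.trace(q,p)
        for e in d[:4]:
            v,u=np.nonzero(e["region"]);print(n,q,round(e["conf"],2),len(u),u.mean(),v.mean())
    np.save(n+".npy",np.array([e["region"] for e in bot.trace("holder_in",p)]))
# wood color mask holder silhouette fit
M={}
for n,p in P.items():
    R=np.load(n+".npy");c=proj(p,[[.472,.263,.03]])[0]
    H=[r for r in R if np.hypot(*(np.array(np.nonzero(r)).mean(1)[::-1]-c))<18]
    T=[e["region"] for e in bot.trace("tongs_grip",p) if np.hypot(*(np.array(np.nonzero(e["region"])).mean(1)[::-1]-proj(p,[[.472,.262,.1]])[0]))<20]
    M[n]=(H[0],T[0]);print(n,len(H),len(T))
def cost(v):
    x,y,a=v;e=0
    for n,p in P.items():
        H,T=M[n];c,s=np.cos(a),np.sin(a)
        B=[[x+c*i*.017-s*j*.038,y+s*i*.017+c*j*.038,k] for i in(-1,1) for j in(-1,1) for k in(0,.055)]
        m=hull(p,B)>0
        e+=((m&~H&~T).sum()+(H&~m).sum())/(H.sum()+1)
    return e
best=sorted((cost((x,y,a)),x,y,a) for a in np.arange(-1.6,1.6,.1) for x in np.arange(.46,.486,.004) for y in np.arange(.25,.275,.004))
print(best[:4])
r=minimize(cost,best[0][1:],method="Nelder-Mead",options=dict(initial_simplex=[np.array(best[0][1:])+d for d in([0,0,0],[.004,0,0],[0,.004,0],[0,0,.1])]))
print(r.x,r.fun)
# pads: red blobs
for n,p in P.items():
    c=proj(p,[[.472,.262,.108]])[0].astype(int)
    h=cv2.cvtColor(p["img"],cv2.COLOR_RGB2HSV);m=((h[...,0]>172)|(h[...,0]<4))&(h[...,1]>150)
    a=np.zeros_like(m);a[c[1]-30:c[1]+30,c[0]-30:c[0]+30]=1
    k,_,st,ce=cv2.connectedComponentsWithStats((m&a).astype(np.uint8))
    print(n,[(s[4],np.round(q,1).tolist(),np.round(ray(p,q,.108),4).tolist()) for s,q in zip(st[1:],ce[1:]) if s[4]>8])
    cv2.imwrite(f"pics/crop_{n}.png",cv2.resize(p["img"][c[1]-40:c[1]+60,c[0]-50:c[0]+50,::-1],(400,400),interpolation=2))
a,b=cv2.imread("pics/crop_scene.png"),cv2.imread("pics/crop_top.png");cv2.imwrite("pics/crop.png",np.hstack([a,b]))
E
```

```text
scene gold [356.60283688 252.43262411] 141 [0.56679186 0.0690727  0.018     ]
scene red [219.76233184 194.24215247] 0 223 [ 0.49812048 -0.26193067  0.04      ]
scene holder_in 0.85 938 444.363539445629 203.89232409381663
scene holder_in 0.83 1191 401.99412258606213 216.22502099076405
scene holder_in 0.75 1458 467.0219478737997 239.61865569272976
scene holder_in 0.75 1916 459.23173277661795 277.98434237995826
scene tongs_grip 0.97 850 474.66 205.86235294117648
top gold [288.92537313 187.53731343] 67 [0.56485976 0.06988031 0.018     ]
top red [436.6066838  219.64267352] 0 389 [ 0.49897906 -0.25937349  0.04      ]
top holder_in 0.8 829 218.2895054282268 278.037394451146
top holder_in 0.76 353 206.8470254957507 225.67988668555242
top holder_in 0.66 701 258.077032810271 245.4037089871612
top holder_in 0.64 649 207.3251155624037 174.84899845916794
top tongs_grip 0.8 513 190.4346978557505 226.8869395711501
scene 1 1
top 1 1
[(np.float64(0.2799688665326843), np.float64(0.47200000000000003), np.float64(0.262), np.float64(-0.29999999999999893)), (np.float64(0.29907683848158517), np.float64(0.47200000000000003), np.float64(0.262), np.float64(-0.19999999999999885)), (np.float64(0.31685273172941764), np.float64(0.47200000000000003), np.float64(0.266), np.float64(-0.29999999999999893)), (np.float64(0.3331164833122292), np.float64(0.47200000000000003), np.float64(0.266), np.float64(-0.19999999999999885))]
[ 0.47179984  0.26248888 -0.28256029] 0.21123709064718116
scene [(np.int32(128), [462.5, 200.4], [0.4657, 0.2382, 0.108]), (np.int32(149), [489.4, 208.8], [0.4798, 0.2839, 0.108])]
top [(np.int32(41), [178.5, 221.3], [0.4855, 0.2837, 0.108]), (np.int32(12), [172.3, 228.9], [0.47, 0.2955, 0.108]), (np.int32(100), [199.1, 231.2], [0.4664, 0.2412, 0.108])]h.py:13: RuntimeWarning: Mean of empty slice.
  v,u=np.nonzero(m&c);return np.array([u.mean(),v.mean()]),len(u)
  ret = ret.dtype.type(ret / rcount)
```

View pics/crop.png

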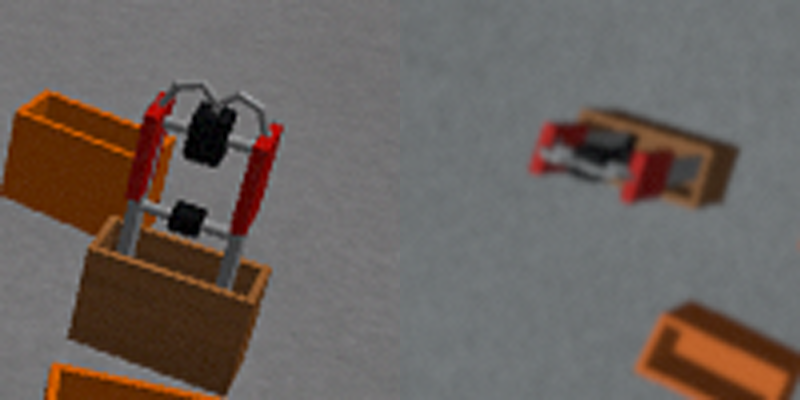

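The crop shows the upright tongs inside the wooden holder, with the long axes agreeing at yaw about -0.29 and the centre at about (0.473, 0.261). Moving towards it now.

```bash
python3 -m jog '[[[44,-22,0,0,0,0,1],[44,-22,0,0,0,0,1],[44,-22,0,0,0,0,1],[44,-22,0,0,0,0,1],[44,-22,0,0,0,0,1]]]' 20
python3 -m jog '[[[44,-22,0,0,0,0,1],[44,-22,0,0,0,0,1],[44,-22,0,0,0,0,1],[12,-40,0,0,0,0,1],[12,-40,0,0,0,0,1]]]'
python3 -m jog '[[[12,-40,0,0,0,0,1],[12,-40,0,0,0,0,1],[12,-40,0,0,0,0,1],[12,-40,0,0,0,0,1],[12,-40,0,0,0,0,1]]]'
python3 - <<'E'
from h import *
go(.473,.261,.25,-.285);print(bot.observe()["qpos"])
E
```

```text
clock: 2.0
position: [0.3386, -0.4456, 0.3041]
tool_rot: [3.141, -0.0, 0.243]
force: [1.1, -1.2, 0.7]
grip_width: 0.0855
finger_force: 0.0
clock: 2.5
position: [0.4543, -0.2659, 0.3036]
tool_rot: [-3.141, 0.0, 0.244]
force: [0.9, 0.1, 0.2]
grip_width: 0.0857
finger_force: 0.0
clock: 3.0
position: [0.4637, -0.0576, 0.3041]
tool_rot: [3.141, -0.001, 0.243]
force: [1.3, -1.2, -0.1]
grip_width: 0.0852
finger_force: 0.0
pose [ 0.4637 -0.0576  0.3041] [ 3.141e+00 -1.000e-03  2.430e-01] tool shift mm [  85.6 -307.    54.1] wz 0.528
[ 0.19988027  0.2792294  -0.24616427  1.9907641   0.08735955  0.88093058
 -1.42093607]
```

```bash
python3 -m jog '[[[12,-44,0,0,0,0,1],[12,-44,0,0,0,0,1],[12,-44,0,0,0,0,1],[12,-44,0,0,0,0,1],[12,-44,0,0,0,0,1]]]'
python3 -m jog '[[[12,-44,0,0,0,0,1],[14,-43,0,0,0,0,1],[0,0,0,0,0,-0.145,1],[0,0,0,0,0,-0.145,1],[0,0,0,0,0,-0.145,1]]]' >/dev/null
python3 -m jog '[[[0,0,0,0,0,-0.145,1],[0,0,0,0,0,-0.145,1],[0,0,0,0,0,-0.145,1],[0,0,0,0,0,-0.145,1],[0,0,0,0,0,-0.145,1]]]' >/dev/null
python3 -m jog '[[[0,0,0,0,0,-0.145,1],[0,0,0,0,0,-0.145,1],[0,0,0,0,0,-0.145,1],[0,0,0,0,0,-0.145,1],[0,0,0,0,0,-0.145,1]]]' >/dev/null
python3 -m jog '[[[0,0,0,0,0,-0.145,1],[0,0,0,0,0,-0.145,1],[0,0,0,0,0,-0.145,1],[0,0,0,0,0,-0.145,1],[0,0,0,0,0,-0.145,1]]]'
python3 - <<'E'
from h import *
go(.473,.261,.22,-.285+np.pi);print(bot.observe()["qpos"])
E
```

```text
clock: 3.5
position: [0.469, 0.1705, 0.3041]
tool_rot: [3.142, -0.001, 0.242]
force: [1.0, -0.4, 0.2]
grip_width: 0.085
finger_force: 0.0
clock: 5.5
position: [0.4736, 0.2594, 0.304]
tool_rot: [3.142, 0.0, 2.858]
force: [0.7, -0.2, -0.8]
grip_width: 0.0854
finger_force: 0.0
pose [0.4736 0.2594 0.304 ] [3.142 0.    2.858] tool shift mm [ 1.1  1.4 84. ] wz 0.002
[ 0.0763363   0.54089836 -0.96524325  1.79152223  0.50169584  1.07723018
  0.2184351 ]
```

```bash
python3 -m jog '[[[1,1,35,0,0,0,1],[0,0,35,0,0,0,1],[0,0,30,0,0,0,1],[0,0,20,0,0,0,1],[0,0,14,0,0,0,1]]]'
python3 -m jog '[[[0,0,8,0,0,0,1],[0,0,0,0,0,0,0.8],[0,0,0,0,0,0,0.7],[0,0,0,0,0,0,0.63],[0,0,0,0,0,0,0.6]]]'
python3 -m jog '[[[0,0,0,0,0,0,0.58],[0,0,0,0,0,0,0.56],[0,0,0,0,0,0,0.55],[0,0,0,0,0,0,0.54],[0,0,0,0,0,0,0.54]]]'
```

```text
clock: 6.0
position: [0.4726, 0.2605, 0.1685]
tool_rot: [-3.141, -0.001, 2.853]
force: [-0.4, 0.9, 0.4]
grip_width: 0.0853
finger_force: 0.0
clock: 6.5
position: [0.4733, 0.2609, 0.1628]
tool_rot: [3.141, 0.001, 2.852]
force: [1.2, -0.6, 5.6]
grip_width: 0.0514
finger_force: 4.1
clock: 7.0
position: [0.4733, 0.2609, 0.1628]
tool_rot: [3.141, 0.001, 2.853]
force: [0.0, 0.8, 7.0]
grip_width: 0.0463
finger_force: 4.9
```

```bash
python3 - <<'E'
from h import *
p=bot.grab_frame("scene");c=proj(p,[[.472,.262,.108]])[0].astype(int)
cv2.imwrite("pics/grasp.png",cv2.resize(p["img"][c[1]-75:c[1]+75,c[0]-75:c[0]+75,::-1],(600,600),interpolation=2))
go(.473,.261,.17,-.285+np.pi);s=bot.observe();print(s["force"],s["finger_force"])
E
```

```text
pose [0.4733 0.2609 0.1628] [3.141e+00 1.000e-03 2.853e+00] tool shift mm [ 0.3  0.  -7.2] wz -0.004
[-0.26929931  0.15769178  6.97323815] 4.944190979003906
```

View pics/grasp.png

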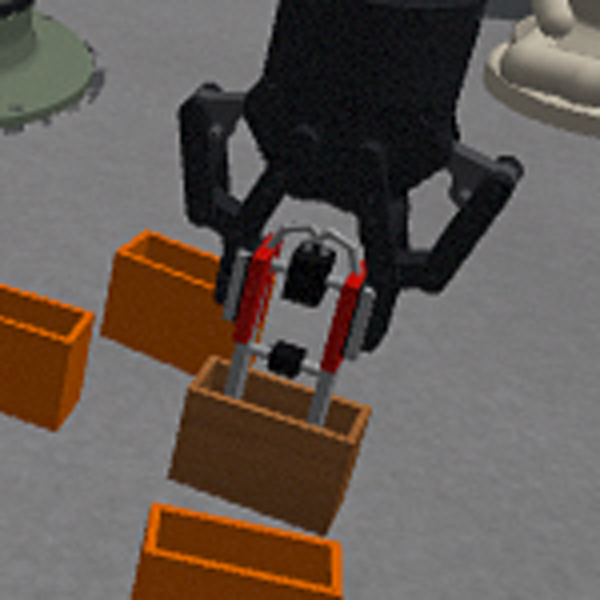

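The pads are seated on both red grips and the tongs are still upright. Lifting with the legs slightly squeezed.

```bash
python3 -m jog '[[[0,0,-5,0,0,0,0.54],[0,0,-15,0,0,0,0.54],[0,0,-25,0,0,0,0.54],[0,0,-25,0,0,0,0.54],[0,0,-25,0,0,0,0.54]]]'
python3 -m jog '[[[0,0,-15,0,0,0,0.54],[0,0,0,0,0,0,0.54]]]'
python3 - <<'E'
from h import *
P={n:bot.grab_frame(n) for n in("scene","top")}
p=P["scene"];c=proj(p,[[.472,.262,.19]])[0].astype(int)
cv2.imwrite("pics/lift.png",cv2.resize(p["img"][c[1]-75:c[1]+75,c[0]-75:c[0]+75,::-1],(600,600),interpolation=2))
for n,p in P.items():
  for q in("tongs_tip","tongs_grip"):
    for d in bot.spot_point(q,p)[:1]: print(n,q,np.round(d["xyz"],4),d["conf"])
go(.566,.0694,.27,-.285+np.pi)
# board yaw: boss row
for n in P: print(n,[ (q,[np.round(d["xyz"],3).tolist() for d in bot.spot_point(q,P[n])[:3]]) for q in("white_mid","blue_mid","gold_mid")])
E
```

```text
clock: 7.55
position: [0.4727, 0.2608, 0.2591]
tool_rot: [3.141, 0.0, 2.853]
force: [-0.1, -0.7, -1.4]
grip_width: 0.0462
finger_force: 3.0
clock: 7.75
position: [0.4733, 0.261, 0.2742]
tool_rot: [3.14, 0.002, 2.852]
force: [0.4, -0.6, -1.3]
grip_width: 0.0462
finger_force: 3.0
scene tongs_tip [0.4674 0.2618 0.1209] 0.56
scene tongs_grip [0.4738 0.2617 0.2261] 0.95
top tongs_tip [0.4727 0.2576 0.1173] 0.74
top tongs_grip [0.4705 0.2635 0.2179] 0.62
pose [0.4726 0.2606 0.2711] [-3.141e+00 -1.000e-03  2.853e+00] tool shift mm [-144.  -156.7    1.1] wz -0.004
scene [('white_mid', [[0.607, -0.046, 0.019]]), ('blue_mid', [[0.574, 0.007, 0.015]]), ('gold_mid', [[0.566, 0.07, 0.019], [0.474, 0.26, 0.228]])]
top [('white_mid', [[0.605, -0.048, 0.021]]), ('blue_mid', [[0.573, 0.007, 0.016]]), ('gold_mid', [[0.568, 0.067, 0.019]])]
```

View pics/lift.png

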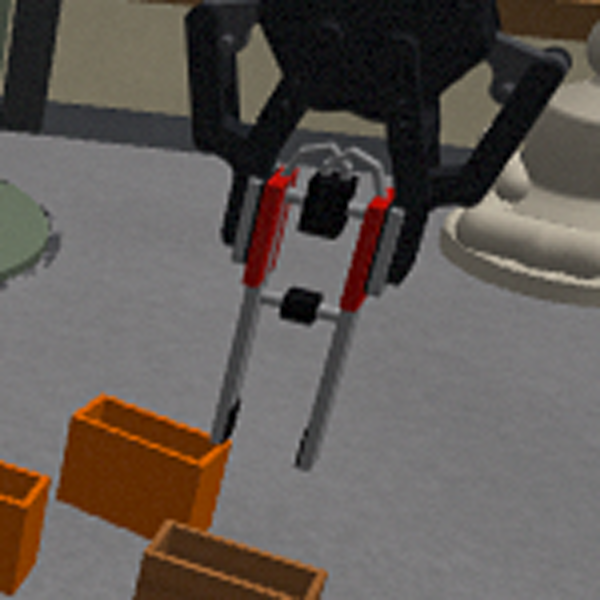

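The tongs hang upright, clear of the holder. Moving over gold, then a check from above.

```bash
python3 -m jog '[[[-36,-39,0,0,0,0,0.54],[-36,-39,0,0,0,0,0.54],[-36,-39,0,0,0,0,0.54],[-36,-39,0,0,0,0,0.54],[0,0,25,0,0,0,0.54]]]'
python3 -m jog '[[[0,0,27,0,0,0,0.54],[0,0,0,0,0,0,0.54],[0,0,0,0,0,0,0.54]]]'
python3 - <<'E'
from h import *
P={n:bot.grab_frame(n) for n in("scene","top")}
I=[]
for n,p in P.items():
  c=proj(p,[[.566,.069,.05]])[0].astype(int)
  I.append(cv2.resize(p["img"][c[1]-40:c[1]+40,c[0]-40:c[0]+40,::-1],(400,400),interpolation=2))
  for q in("tongs_tip","tongs_grip","gold_mid"):
    for d in bot.spot_point(q,p)[:1]: print(n,q,np.round(d["xyz"],4),d["conf"])
cv2.imwrite("pics/above.png",np.hstack(I))
go(.566,.069,.17,-.285+np.pi)
E
```

```text
clock: 8.85
position: [0.5646, 0.0744, 0.2479]
tool_rot: [-3.141, 0.004, 2.843]
force: [0.3, 1.6, -2.1]
grip_width: 0.0463
finger_force: 3.0
clock: 9.15
position: [0.561, 0.0817, 0.2204]
tool_rot: [3.141, -0.001, 2.853]
force: [0.5, -0.1, 0.3]
grip_width: 0.0461
finger_force: 3.0
scene tongs_tip [0.5569 0.0846 0.0635] 0.91
scene tongs_grip [0.56   0.08   0.1749] 0.6
scene gold_mid [0.5631 0.0703 0.0199] 0.43
pose [0.5611 0.0813 0.2204] [3.141e+00 1.000e-03 2.853e+00] tool shift mm [ -8.1 -10.4  50.4] wz -0.004
```

View pics/above.png

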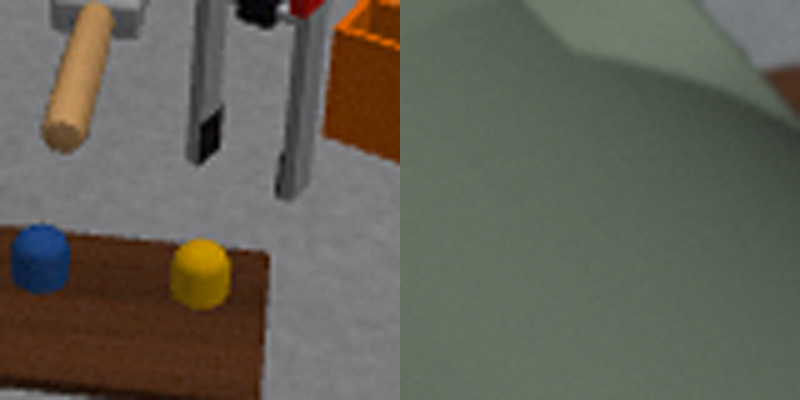

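The tips sit about 13 mm short of gold, because rows were trimmed by the speed limit; the top view is blocked by the arm. Correcting, then looking once more before descending.

```bash
python3 -m jog '[[[-4,-5,0,0,0,0,0.54],[-4,-5,0,0,0,0,0.54],[0,0,10,0,0,0,0.54],[0,0,9,0,0,0,0.54],[0,0,0,0,0,0,0.54]]]'
python3 - <<'E'
from h import *
p=bot.grab_frame("scene")
s=bot.observe();T=s["position"]
c=proj(p,[[.566,.069,.04]])[0].astype(int)
for q in("tongs_tip","gold_mid"):
    for d in bot.spot_point(q,p)[:1]: print(q,np.round(d["xyz"],4),d["conf"])
im=cv2.resize(p["img"][c[1]-30:c[1]+30,c[0]-30:c[0]+30,::-1],(600,600),interpolation=2)
# predicted legs outlines at TCP pose
a=-.285
for sgn in(-1,1):
  Q=[]
  for yy in (.016,.022):
    for xx in(-.007,.007):
      Q.append([T[0]+np.cos(a)*xx-np.sin(a)*sgn*yy,T[1]+np.sin(a)*xx+np.cos(a)*sgn*yy,T[2]-.158])
  for u in proj(p,Q): cv2.circle(im,tuple(((u-c+30)*10+5).astype(int)),4,(0,255,0),-1)
for z in(.008,.022):
  for t in np.arange(0,6.3,.5):
    u=proj(p,[[.566+.011*np.cos(t),.069+.011*np.sin(t),z]])[0];cv2.circle(im,tuple(((u-c+30)*10+5).astype(int)),3,(255,0,255),-1)
cv2.imwrite("pics/above2.png",im)
go(.566,.069,.17,-.285+np.pi)
E
```

```text
clock: 10.05
position: [0.5652, 0.0692, 0.1992]
tool_rot: [-3.141, -0.002, 2.853]
force: [-0.7, -1.0, -0.5]
grip_width: 0.0461
finger_force: 3.0
tongs_tip [0.5615 0.0666 0.0423] 0.56
gold_mid [0.5626 0.0677 0.0173] 0.61
pose [0.5658 0.0696 0.2008] [ 3.141 -0.     2.853] tool shift mm [-0.4 -0.5 30.8] wz -0.003
```

View pics/above2.png

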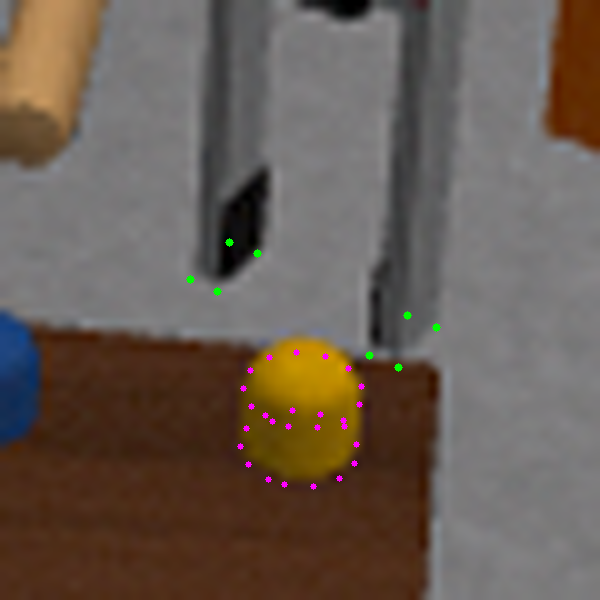

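The predicted outlines match: the tips straddle gold, with residuals of about 1–2 mm. Descending and squeezing.

```bash
python3 -m jog '[[[0,0,10,0,0,0,0.54],[0,0,10,0,0,0,0.54],[0,0,6,0,0,0,0.54],[0,0,4,0,0,0,0.54],[0,0,0,0,0,0,0.54]]]'
python3 -m jog '[[[0,0,0,0,0,0,0.51],[0,0,0,0,0,0,0.48],[0,0,0,0,0,0,0.45],[0,0,0,0,0,0,0.43],[0,0,0,0,0,0,0.40]]]'
python3 -m jog '[[[0,0,0,0,0,0,0.35],[0,0,0,0,0,0,0.3],[0,0,0,0,0,0,0.3],[0,0,0,0,0,0,0.3],[0,0,0,0,0,0,0.3]]]'
```

```text
clock: 10.7
position: [0.5656, 0.0693, 0.1702]
tool_rot: [-3.141, -0.001, 2.853]
force: [0.5, -0.2, -1.2]
grip_width: 0.0461
finger_force: 3.0
clock: 11.2
position: [0.566, 0.0693, 0.1712]
tool_rot: [3.142, 0.0, 2.853]
force: [-0.7, -0.8, 4.7]
grip_width: 0.0343
finger_force: 15.8
clock: 11.7
position: [0.566, 0.0693, 0.1712]
tool_rot: [3.142, 0.0, 2.853]
force: [-0.8, 0.0, 5.1]
grip_width: 0.0342
finger_force: 19.5
```

```bash
python3 -m jog '[[[0,0,-4,0,0,0,0.3],[0,0,-10,0,0,0,0.3],[0,0,-20,0,0,0,0.3],[0,0,-20,0,0,0,0.3],[0,0,-20,0,0,0,0.3]]]'
python3 -m jog '[[[0,0,-16,0,0,0,0.3],[0,0,0,0,0,0,0.3]]]'
python3 - <<'E'
from h import *
p=bot.grab_frame("scene")
c=proj(p,[[.566,.069,.1]])[0].astype(int)
cv2.imwrite("pics/held.png",cv2.resize(p["img"][c[1]-50:c[1]+70,c[0]-60:c[0]+60,::-1],(480,480),interpolation=2))
print([np.round(d["xyz"],4) for d in bot.spot_point("gold_mid",p)[:1]])
go(.4985,-.261,.26)
E
```

```text
clock: 12.2
position: [0.5658, 0.0694, 0.2464]
tool_rot: [3.141, 0.0, 2.853]
force: [-0.7, 0.6, -0.8]
grip_width: 0.034
finger_force: 20.4
clock: 12.4
position: [0.5665, 0.0696, 0.2632]
tool_rot: [3.141, 0.003, 2.853]
force: [0.6, 0.0, -1.2]
grip_width: 0.0347
finger_force: 20.4
[array([0.5653, 0.0715, 0.1108])]
pose [0.5658 0.0691 0.2609] [-3.141  0.     2.852] tool shift mm [ -29.6 -335.6    0.9] wz None
```

View pics/held.png

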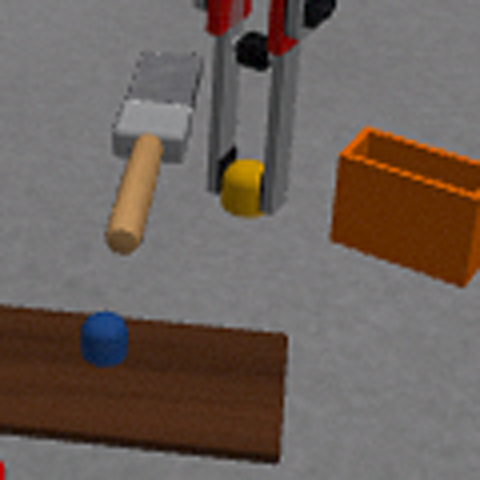

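Gold is clamped dome-up between the tips and blue is undisturbed. Carrying it to the plinth.

```bash
python3 -m jog '[[[-1,-12,0,0,0,0,0.3],[-3,-28,0,0,0,0,0.3],[-3,-28,0,0,0,0,0.3],[-3,-28,0,0,0,0,0.3],[-3,-28,0,0,0,0,0.3]]]' >/dev/null
python3 -m jog '[[[-3,-28,0,0,0,0,0.3],[-3,-28,0,0,0,0,0.3],[-3,-28,0,0,0,0,0.3],[-3,-28,0,0,0,0,0.3],[-3,-28,0,0,0,0,0.3]]]' >/dev/null
python3 -m jog '[[[-2,-28,0,0,0,0,0.3],[0,-28,0,0,0,0,0.3],[0,-14,0,0,0,0,0.3],[0,0,0,0,0,0,0.3],[0,0,0,0,0,0,0.3]]]'
python3 - <<'E'
from h import *
p=bot.grab_frame("scene");g=proj(p,[[.4985,-.261,.11]])[0]
b,k=blob(p,(20,120,80),(35,255,255),g,25);print(b,k,ray(p,b,.11),[np.round(d["xyz"],4) for d in bot.spot_point("gold_mid",p)[:1]],
 [np.round(d["xyz"],4) for d in bot.spot_point("plinth_spot",p)[:1]])
print(bot.observe()["qpos"]);go(.4985,-.261,.21)
E
```

```text
clock: 14.0
position: [0.4993, -0.2589, 0.2606]
tool_rot: [3.141, -0.0, 2.853]
force: [0.1, 0.5, -0.4]
grip_width: 0.0339
finger_force: 20.4
[215.         167.84745763] 59 [ 0.5063519  -0.25735407  0.11      ] [array([ 0.4976, -0.2547,  0.1062])] [array([ 0.5019, -0.2632,  0.0389])]
[ 0.99749714  0.62017469 -0.90714021  1.77865407  0.56453174  1.02582357
  1.15866426]
pose [ 0.4998 -0.2583  0.2609] [3.141 0.    2.854] tool shift mm [ 0.5 -3.  50.9] wz None
```

```bash
python3 -m jog '[[[0,-3,12,0,0,0,0.3],[0,0,15,0,0,0,0.3],[0,0,13,0,0,0,0.3],[0,0,8,0,0,0,0.3],[0,0,3,0,0,0,0.3]]]'
python3 -m jog '[[[0,0,1.5,0,0,0,0.3],[0,0,1.5,0,0,0,0.3],[0,0,0,0,0,0,0.3]]]'
python3 -m jog '[[[0,0,1,0,0,0,0.3],[0,0,1,0,0,0,0.3],[0,0,0,0,0,0,0.3]]]'
```

```text
clock: 14.65
position: [0.4983, -0.262, 0.2085]
tool_rot: [3.141, -0.002, 2.853]
force: [-0.3, -0.7, -0.8]
grip_width: 0.0343
finger_force: 20.4
clock: 14.95
position: [0.4987, -0.2623, 0.2071]
tool_rot: [-3.141, 0.0, 2.853]
force: [-0.7, -0.1, -2.1]
grip_width: 0.0338
finger_force: 20.4
clock: 15.25
position: [0.4986, -0.2623, 0.2049]
tool_rot: [-3.142, 0.0, 2.853]
force: [-0.2, -0.2, -1.8]
grip_width: 0.0341
finger_force: 20.4
```

```bash
python3 -m jog '[[[0,0,0.7,0,0,0,0.3],[0,0,0,0,0,0,0.3]]]'
python3 -m jog '[[[0,0,0.7,0,0,0,0.3],[0,0,0,0,0,0,0.3]]]'
python3 -m jog '[[[0,0,0.5,0,0,0,0.3],[0,0,0,0,0,0,0.3]]]'
```

```text
clock: 15.45
position: [0.4986, -0.2623, 0.2042]
tool_rot: [3.142, -0.0, 2.853]
force: [0.8, 1.2, -1.5]
grip_width: 0.0343
finger_force: 20.4
clock: 15.65
position: [0.4986, -0.2623, 0.2034]
tool_rot: [3.142, -0.0, 2.853]
force: [0.1, -0.5, -2.0]
grip_width: 0.034
finger_force: 20.4
clock: 15.85
position: [0.4987, -0.2623, 0.2032]
tool_rot: [-3.141, 0.0, 2.853]
force: [-0.1, -0.3, 4.4]
grip_width: 0.0339
finger_force: 20.7
```

Contact with the plinth (+6 N). Opening slowly, then rising.

```bash
python3 -m jog '[[[0,0,0,0,0,0,0.38],[0,0,0,0,0,0,0.41],[0,0,0,0,0,0,0.44],[0,0,0,0,0,0,0.48],[0,0,0,0,0,0,0.52]]]'
python3 -m jog '[[[0,0,0,0,0,0,0.55],[0,0,0,0,0,0,0.55],[0,0,-5,0,0,0,0.55],[0,0,-15,0,0,0,0.55],[0,0,-25,0,0,0,0.55]]]'
python3 -m jog '[[[0,0,-25,0,0,0,0.55],[0,0,-10,0,0,0,0.55],[0,0,0,0,0,0,0.55]]]'
python3 - <<'E'
from h import *
P={n:bot.grab_frame(n) for n in("scene","top")}
I=[]
for n,p in P.items():
  c=proj(p,[[.4985,-.261,.07]])[0].astype(int)
  I.append(cv2.resize(p["img"][c[1]-50:c[1]+50,c[0]-50:c[0]+50,::-1],(400,400),interpolation=2))
  b,k=blob(p,(20,120,80),(35,255,255),proj(p,[[.4985,-.261,.05]])[0],20);print(n,b,k,k and ray(p,b,.05))
cv2.imwrite("pics/placed.png",np.hstack(I));go(.4735,.261,.29,-.285+np.pi)
E
```

```text
clock: 16.35
position: [0.4986, -0.2623, 0.2029]
tool_rot: [3.142, -0.0, 2.853]
force: [0.3, 0.3, -1.1]
grip_width: 0.0444
finger_force: 3.2
clock: 16.85
position: [0.4983, -0.262, 0.2486]
tool_rot: [3.141, -0.001, 2.853]
force: [0.4, -0.1, -0.2]
grip_width: 0.0469
finger_force: 2.9
clock: 17.15
position: [0.499, -0.2625, 0.2846]
tool_rot: [-3.141, 0.002, 2.852]
force: [0.1, -0.4, -1.7]
grip_width: 0.0471
finger_force: 2.9
scene [219.35106383 190.41489362] 94 [ 0.49824306 -0.2613312   0.05      ]
top [437.60416667 220.60416667] 48 [ 0.49703313 -0.2583859   0.05      ]
pose [ 0.4983 -0.2624  0.2826] [-3.141 -0.     2.852] tool shift mm [173.  494.6  -7.4] wz -0.004
```

View pics/placed.png

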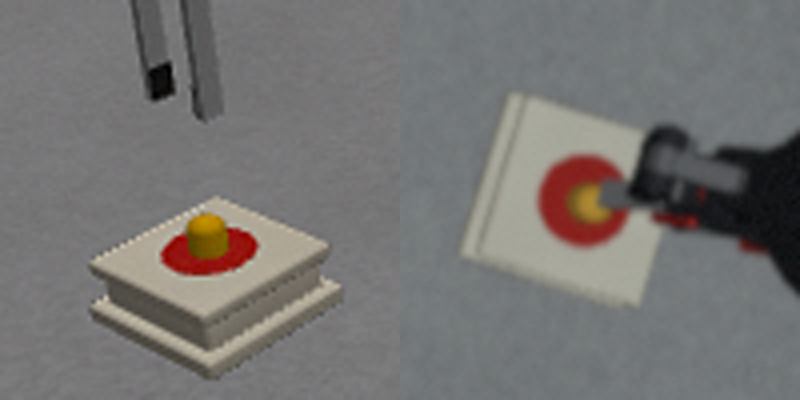

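Gold stands dome-up, centred in the red circle. Returning the tongs to the holder.

```bash
python3 -m jog '[[[5,15,0,0,0,0,0.55],[10,28,0,0,0,0,0.55],[10,28,0,0,0,0,0.55],[10,28,0,0,0,0,0.55],[10,28,0,0,0,0,0.55]]]' >/dev/null
python3 -m jog '[[[10,28,0,0,0,0,0.55],[10,28,0,0,0,0,0.55],[10,28,0,0,0,0,0.55],[10,28,0,0,0,0,0.55],[10,28,0,0,0,0,0.55]]]' >/dev/null
python3 -m jog '[[[10,28,0,0,0,0,0.55],[10,28,0,0,0,0,0.55],[10,28,0,0,0,0,0.55],[10,28,0,0,0,0,0.55],[10,28,0,0,0,0,0.55]]]' >/dev/null
python3 -m jog '[[[10,28,0,0,0,0,0.55],[10,28,0,0,0,0,0.55],[8,28,0,0,0,0,0.55],[0,0,0,0,0,0,0.55],[0,0,0,0,0,0,0.55]]]'
python3 - <<'E'
from h import *
go(.4733,.261,.22,-.285+np.pi)
E
```

```text
clock: 19.25
position: [0.4716, 0.2583, 0.2822]
tool_rot: [-3.141, -0.001, 2.855]
force: [-0.5, -0.2, 0.0]
grip_width: 0.0473
finger_force: 2.9
pose [0.4716 0.2583 0.2822] [-3.141e+00 -1.000e-03  2.855e+00] tool shift mm [-0.9  3.  62.2] wz -0.002
```

```bash
python3 -m jog '[[[-1,3,20,0,0,0,0.55],[0,0,20,0,0,0,0.55],[0,0,12,0,0,0,0.55],[0,0,5,0,0,0,0.55],[0,0,0,0,0,0,0.55]]]'
python3 - <<'E'
from h import *
p=bot.grab_frame("scene");T=bot.observe()["position"]
c=proj(p,[[.472,.262,.08]])[0].astype(int)
im=cv2.resize(p["img"][c[1]-37:c[1]+37,c[0]-37:c[0]+37,::-1],(592,592),interpolation=2);a=-.285
def dots(x,y,hx,ys,z,col):
  Q=[[x+np.cos(a)*i-np.sin(a)*j,y+np.sin(a)*i+np.cos(a)*j,z] for i in(-hx,hx) for j in ys]
  for u in proj(p,Q): cv2.circle(im,tuple(((u-c+37)*8+4).astype(int)),3,col,-1)
dots(T[0],T[1],.007,(-.0225,-.0165,.0165,.0225),T[2]-.157,(0,255,0))
dots(.473,.261,.013,(-.034,.034),.055,(255,0,255));dots(.473,.261,.017,(-.038,.038),.055,(255,255,0))
cv2.imwrite("pics/back.png",im);go(.4733,.261,.163,-.285+np.pi)
for q in("tongs_tip","holder_in"):
    for d in bot.spot_point(q,p)[:4]: print(q,np.round(d["xyz"],4),d["conf"])
E
```

```text
clock: 19.75
position: [0.4743, 0.2599, 0.2257]
tool_rot: [-3.141, -0.001, 2.852]
force: [0.6, 0.4, -0.9]
grip_width: 0.0464
finger_force: 2.9
pose [0.4745 0.2602 0.2263] [ 3.142 -0.     2.853] tool shift mm [ 1.4  0.5 63.3] wz -0.004
tongs_tip [0.4738 0.2605 0.0696] 0.81
holder_in [0.4299 0.1306 0.0032] 0.94
holder_in [0.587  0.2518 0.0016] 0.87
holder_in [0.3581 0.221  0.0049] 0.59
holder_in [ 0.501  -0.2587  0.0502] 0.35
```

View pics/back.png

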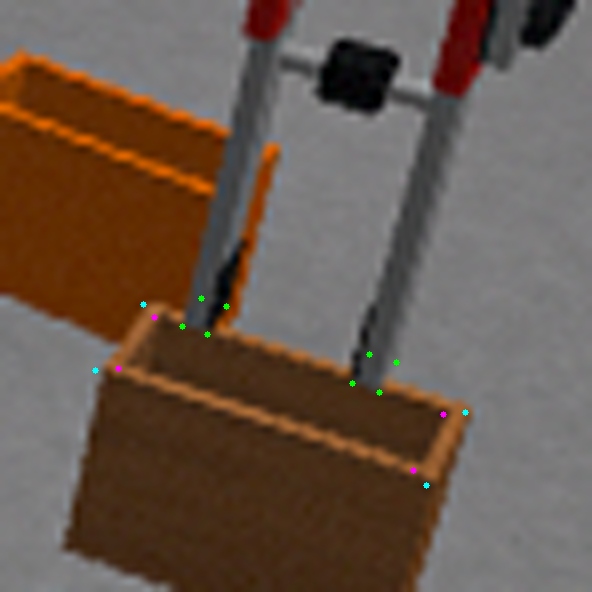

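The tip overlay sits centred over the wooden holder's mouth, within about 1 mm. Inserting.

```bash
python3 -m jog '[[[1,1,4,0,0,0,0.55],[0,0,8,0,0,0,0.55],[0,0,8,0,0,0,0.55],[0,0,0,0,0,0,0.55]]]'
python3 -m jog '[[[0,0,12,0,0,0,0.55],[0,0,12,0,0,0,0.55],[0,0,10,0,0,0,0.55],[0,0,5,0,0,0,0.55],[0,0,0,0,0,0,0.55]]]'
python3 -m jog '[[[0,0,1.5,0,0,0,0.55],[0,0,0,0,0,0,0.55],[0,0,0,0,0,0,0.55]]]'
```

```text
clock: 20.3
position: [0.4734, 0.2612, 0.2047]
tool_rot: [-3.14, -0.001, 2.853]
force: [-0.8, 0.2, -1.1]
grip_width: 0.0466
finger_force: 2.9
clock: 20.8
position: [0.4735, 0.2614, 0.1661]
tool_rot: [-3.141, -0.001, 2.853]
force: [0.6, 0.1, -0.2]
grip_width: 0.0466
finger_force: 2.9
clock: 21.1
position: [0.4739, 0.2615, 0.1658]
tool_rot: [3.141, 0.0, 2.853]
force: [-0.7, -0.1, -0.8]
grip_width: 0.0466
finger_force: 2.9
```

```bash
python3 -m jog '[[[0,0,1,0,0,0,0.55],[0,0,0,0,0,0,0.55]]]'|grep -E 'pos|force'
python3 -m jog '[[[0,0,1,0,0,0,0.55],[0,0,0,0,0,0,0.55]]]'|grep -E 'pos|force'
python3 -m jog '[[[0,0,0.7,0,0,0,0.55],[0,0,0,0,0,0,0.55]]]'|grep -E 'pos|force'
```

```text
position: [0.4738, 0.2615, 0.1645]
force: [-0.1, -0.9, -0.9]
finger_force: 2.9
position: [0.4738, 0.2615, 0.1634]
force: [0.4, 0.5, -1.1]
finger_force: 2.9
position: [0.4738, 0.2615, 0.1628]
force: [0.7, -0.8, -0.7]
finger_force: 2.9
```

```bash
python3 -m jog '[[[0,0,0.7,0,0,0,0.55],[0,0,0,0,0,0,0.55]]]'|grep -E 'pos|force'
python3 -m jog '[[[0,0,0.7,0,0,0,0.55],[0,0,0,0,0,0,0.55]]]'|grep -E 'pos|force'
python3 -m jog '[[[0,0,0.7,0,0,0,0.55],[0,0,0,0,0,0,0.55]]]'|grep -E 'pos|force'
```

```text
position: [0.4738, 0.2615, 0.1622]
force: [0.2, -1.4, 2.0]
finger_force: 2.9
position: [0.4738, 0.2615, 0.1614]
force: [-0.8, -0.4, 2.9]
finger_force: 3.0
position: [0.4738, 0.2615, 0.1607]
force: [-0.5, 0.4, 2.0]
finger_force: 3.0
```

On the floor. Releasing.

```bash
python3 -m jog '[[[0,0,0,0,0,0,0.58],[0,0,0,0,0,0,0.61],[0,0,0,0,0,0,0.64],[0,0,0,0,0,0,0.68],[0,0,0,0,0,0,0.75]]]'
python3 -m jog '[[[0,0,0,0,0,0,0.9],[0,0,0,0,0,0,1],[0,0,0,0,0,0,1],[0,0,0,0,0,0,1],[0,0,-8,0,0,0,1]]]'
python3 -m jog '[[[0,0,-20,0,0,0,1],[0,0,-30,0,0,0,1],[0,0,-30,0,0,0,1],[0,0,-30,0,0,0,1],[0,0,-20,0,0,0,1]]]'
python3 -m jog '[[[0,0,0,0,0,0,1],[0,0,0,0,0,0,1],[0,0,0,0,0,0,1],[0,0,0,0,0,0,1],[0,0,0,0,0,0,1]]]'
python3 - <<'E'
from h import *
P={n:bot.grab_frame(n) for n in("scene","top")}
for n,p in P.items():
  for q in("tongs_grip","tongs_tip","gold_mid","white_mid","blue_mid","jar","brush"):
    print(n,q,[(np.round(d["xyz"],3).tolist(),round(d["conf"],2)) for d in bot.spot_point(q,p)[:2]])
p=P["scene"];c=proj(p,[[.472,.262,.108]])[0].astype(int)
h=cv2.cvtColor(p["img"],cv2.COLOR_RGB2HSV);m=((h[...,0]>172)|(h[...,0]<4))&(h[...,1]>150)
a=np.zeros_like(m);a[c[1]-30:c[1]+30,c[0]-30:c[0]+30]=1
k,_,st,ce=cv2.connectedComponentsWithStats((m&a).astype(np.uint8))
print([(s[4],np.round(q,1).tolist()) for s,q in zip(st[1:],ce[1:]) if s[4]>8])
E
```

```text
clock: 22.8
position: [0.4738, 0.2615, 0.1607]
tool_rot: [-3.142, -0.0, 2.853]
force: [-0.4, 0.3, -0.6]
grip_width: 0.0638
finger_force: 0.0
clock: 23.3
position: [0.4734, 0.2613, 0.1683]
tool_rot: [-3.141, -0.001, 2.853]
force: [0.0, -0.2, -0.1]
grip_width: 0.0854
finger_force: 0.0
clock: 23.8
position: [0.4737, 0.2618, 0.3012]
tool_rot: [3.14, 0.001, 2.853]
force: [-0.6, 0.0, -0.8]
grip_width: 0.0853
finger_force: 0.0
clock: 24.3
position: [0.4736, 0.2615, 0.2982]
tool_rot: [-3.141, -0.001, 2.853]
force: [-0.4, 0.5, 0.3]
grip_width: 0.0856
finger_force: 0.0
scene tongs_grip [([0.473, 0.263, 0.117], 0.59), ([0.474, 0.264, 0.007], 0.45)]
scene tongs_tip [([0.473, 0.263, 0.112], 0.72)]
scene gold_mid [([0.498, -0.258, 0.051], 0.4)]
scene white_mid [([0.608, -0.045, 0.019], 0.67)]
scene blue_mid [([0.573, 0.006, 0.017], 0.52)]
scene jar [([0.738, 0.001, 0.004], 0.76)]
scene brush [([0.395, -0.026, 0.001], 0.98)]
top tongs_grip [([0.474, 0.263, 0.11], 0.68), ([0.394, -0.024, 0.003], 0.2)]
top tongs_tip [([0.471, 0.259, 0.005], 0.88)]
top gold_mid []
top white_mid [([0.608, -0.046, 0.019], 0.55), ([0.473, 0.263, 0.11], 0.45)]
top blue_mid [([0.575, 0.009, 0.012], 0.38)]
top jar [([0.738, -0.001, 0.002], 0.9)]
top brush [([0.392, -0.024, 0.0], 0.62)]
[(np.int32(140), [463.0, 200.6]), (np.int32(152), [489.6, 208.8])]
```

The pad centroids are within 0.5 px of the start picture, so the tongs stand upright, and every bystander is where it was. Handing in.

```bash
python3 -c "
from workcell import bot
print(bot.job_done())"
```

```text
the job is handed in; nothing more can be done
None
```

The job is handed in at about 24 s of the 69 s allowed: the gold boss stands dome-up inside the red circle, the tongs are upright in their wooden holder and released, and the white and blue bosses, jar and brush are where they were.

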